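# Press home the one primer tin lid left standing proud

### The arm

A 7-joint arm with a two-finger parallel gripper is mounted at the origin on a cart in front of the work surface, level with it; the furniture and walls round the work are solid. World frame = base frame: x ahead of the robot, y to its left, z up, the work surface at z = 0. Lengths are in m, angles in degrees, forces in N, time in s.
With the tool pointing down it reaches from about 0.425 to 0.875 m from the base axis. Payload 4.7 kg.
Tool frame: the origin (TCP) lies at the very end of the fingers, on their centre line; the grasp point (between the pads) lies 19 mm behind it; y points along the fingers, z is the direction in which the jaws open and shut, and the axes are right-handed (so a half turn about y gives the same grasp; the last joint's range is limited). The gripper opens to 87 mm and grips with 3 to 60 N. Pads are 19 mm wide; open, the fingers measure 117 mm over their backs; the gripper's body (75 mm by 190 mm) begins 51 mm behind the grasp point.
Start: joints at [-71.614, 18.392, -4.016, 83.108, 1.295, 78.541, -3.26], TCP at [0.196, 0.62, 0.223] pointing down, gripper open.
Joint ranges: [-163.93, 163.93], [-17.29, 119.83], [-79.2, 71.16], [3.27, 140.29], [-89.18, 269.18], [5.43, 117.66], [-154.24, 154.24]. Speed limits (degrees/s): [147.25, 147.25, 180, 180, 180, 180, 180].

### API

Orientations are given as [roll, pitch, yaw] about the fixed x, y, z axes, in that order (R = Rz(yaw) Ry(pitch) Rx(roll)).
In Python, from cell import env gives the robot as it stands.
- The arm moves only by the shell command python3 -m pendant 'ROWS' [FORCE]. ROWS is JSON, one flat list of numbers, 7 for each row, row after row: the shift along the world's x, y, z in units of 40 mm (1.0 is 40 mm), then the turn, a rotation vector about the world's x, y, z in units of 10 degrees (1.0 is 10 degrees), then the finger opening in mm, from 0 to 87. In form: [x, y, z, wx, wy, wz, jaw, x, y, z, wx, wy, wz, jaw, ...]. A call has 1 to 10 rows; each row shifts and turns the commanded pose from where the row before left it; what a row does not reach is not made up. A row lasts 1/8 s, in which the tool goes at most 62.5 mm and 10.7 degrees, less where a joint would pass 70% of its speed; a pose out of reach is approached as far as the arm can. A call is refused whole if a number of a shift passes 1 or a number of a turn 1, either way. A call with a gripper value outside its range is refused whole. The fingers move at their own pace and stop on an object; FORCE is the grip in N (left out, the last holds). Time passes only in rows, so rows that do not move let the fingers close. It gives the time, the measured TCP pose, the force and the opening at its end, in the units of the state.
- env.get_obs(): the state, without advancing time (a new reading comes with each control period).
- env.read_camera(name): name is "side" or "top"; returns a dict with "image" (420x560x3 uint8, red, green, blue), "fx", "fy", "cx", "cy" (pixels), "cam_to_world" (4x4, takes a point from camera to world coordinates). Camera axes: x right, y up, looking along -z (the intrinsics and any distortion apply to the point x, -y, -z); pixel columns grow to the right and rows downward; lengths in m; the calibration is good to about 2 mm. A picture is of the moment at which its call begins. There is no depth.
- env.sign_off(): hands the job in, once; it reports no verdict.
The state is a dict: "time_s": time; "qpos": joint angles; "joint_velocities": joint speeds; "effort": joint torques, N m; "tool_pos": TCP position; "tool_rot": TCP orientation; "force": force on the tool from outside, world axes, zero at the start; "wrist_torque": the same for the moment, N m; "grip_width": finger opening in m.
Only numpy, scipy, OpenCV 4.12 (cv2) and the standard library are available. Lean on these libraries where they do the work, as an engineer would, in place of code of your own. Each camera call takes 0.05 s, during which the arm holds its last target.

### The job

One of the four round primer tins has its lid standing up instead of fully home. Press that lid gently down with the fingertips until it is fully home, then withdraw. Do not lift the lid or the tin, leave the tin standing where it is, and do not touch the other tins or the sanding block, tape roll, paint tube, scissors and large glass jar around them.

Things in the scene. Friction and masses are not known exactly. Their poses are not given: they have to be found in the camera images.
- tin_proud: the tin whose lid is not home: round printed metal tin, diameter 76, 74 tall with its lid home, about 290 g, loose on the table; origin at the centre of its underside, z up. It looks like the other three except that its lid stands 10 to 16 mm higher and shows a bare metal neck. Which place on the table it takes differs each time
- tin_proud_lid (a joint): how far that tin's lid stands up from home, in m: 0 is fully home, starts 0.010 to 0.016. The lid slides straight down along the tin's axis against about 1 N of friction, stays where it is left (no spring), and comes to a hard stop at 0
- tin_proud_lid_top (a point): centre of the top of that lid, at the bottom of its shallow round dish; 71 above the table when home, higher by the joint value when not. The lid is 72 across; the dish's flat floor is about 40 across, and the lid's rim stands 3 above it
- tin_shut_1: one of the three look-alike tins whose lids are already fully home, to be left alone: round printed metal tin, diameter 76, 74 tall with its lid home, about 290 g, loose on the table; origin at the centre of its underside, z up
- tin_shut_2: one of the three look-alike tins whose lids are already fully home, to be left alone: round printed metal tin, diameter 76, 74 tall with its lid home, about 290 g, loose on the table; origin at the centre of its underside, z up
- tin_shut_3: one of the three look-alike tins whose lids are already fully home, to be left alone: round printed metal tin, diameter 76, 74 tall with its lid home, about 290 g, loose on the table; origin at the centre of its underside, z up
- tin_shut_1_lid (a joint): height of that tin's lid above home, in m; 0 (fully home) from the start
- tin_shut_2_lid (a joint): height of that tin's lid above home, in m; 0 (fully home) from the start
- tin_shut_3_lid (a joint): height of that tin's lid above home, in m; 0 (fully home) from the start
- sanding_block: small wooden sanding block, 48 x 76 x 27 tall, bystander; origin at the centre of its underside
- tape: roll of masking tape lying flat, diameter 104, 25 tall, bystander; origin at the centre of its underside
- paint_tube: paint tube lying flat, 33 x 117 x 21 tall, bystander; origin at the centre of its underside, long along its y
- scissors: scissors lying flat, 206 long (along its x), 84 wide, 11 tall, bystander; origin at the centre of its underside
- jar: glass jar with a dark screw lid, diameter 70, 86 tall, bystander behind the tins; origin at the centre of its underside
Not all that is in view belongs to the job. Leave any purple look-alike of the tin_proud alone.

How it is judged (in metres and radians):
On the way:
1. the fingers press the proud lid fully home (within 2 mm) (value of joint tin_proud_lid below 0.002 m and contact force between the fingers and tin_proud above 0.3 N), for 0.05 s.
At the end, for the whole second after the job is handed in: All four lids are within 2 mm of home; the tin that was pressed stands upright (within 0.08 rad), at rest and within 20 mm of where it was; every other tin and loose thing is within 10 mm of where it was (value of joint each of tin_proud_lid, tin_shut_1_lid, tin_shut_2_lid, tin_shut_3_lid below 0.002 m and distance of tin_proud from where it was at the start of the episode below 0.02 m and angle between tin_proud's own z axis and vertical below 0.08 rad and linear speed of tin_proud below 0.01 m/s and distance of each of tin_shut_1, tin_shut_2, tin_shut_3, sanding_block, tape, paint_tube, scissors, jar from where it was at the start of the episode below 0.01 m); the robot touches nothing.
It fails at once if the lid or its tin is pressed or struck with more than 40 N (contact force between the fingers and tin_proud above 40 N).
It fails at once if the proud lid is pulled up (more than 22 mm above home) or its tin is lifted more than 8 mm (value of joint tin_proud_lid above 0.022 m or height (world z) of tin_proud above 0.008 m).
It fails at once if the tin is pushed or carried more than 20 mm from its place or tipped (distance of tin_proud from where it was at the start of the episode above 0.02 m or angle between tin_proud's own z axis and vertical above 0.2 rad).
It fails at once if another tin or a bystander is touched (contact force between any of the fingers, the arm and tin_shut_1 above 0.3 N or contact force between any of the fingers, the arm and tin_shut_2 above 0.3 N or contact force between any of the fingers, the arm and tin_shut_3 above 0.3 N or contact force between any of the fingers, the arm and sanding_block above 0.3 N or contact force between any of the fingers, the arm and tape above 0.3 N or contact force between any of the fingers, the arm and paint_tube above 0.3 N or contact force between any of the fingers, the arm and scissors above 0.3 N or contact force between any of the fingers, the arm and jar above 0.3 N).
It fails at once if another tin or a bystander is moved more than 10 mm (distance of any of tin_shut_1, tin_shut_2, tin_shut_3, sanding_block, tape, paint_tube, scissors, jar from where it was at the start of the episode above 0.01 m).
It also fails if it takes over 32 s, if anything falls off the work surface, if the arm or the gripper's body presses on something with over 40 N, if the wrist force passes 120 N, or if a joint passes its speed limit or range.

## Working session

There is one attempt and no reset: what is moved stays moved. The work goes in short steps, Python scripts to look and compute and a shell command to move; the robot and the scene stay as the last step left them, time stands still between calls to the robot, and variables do not carry over. Pictures are saved under pics/ and viewed, and the job is handed in when it is done.

```bash
mkdir -p pics
python3 - <<'E'
from cell import env
import cv2
for n in("side","top"):
    c=env.read_camera(n); cv2.imwrite(f"pics/{n}0.png",c["image"][:,:,::-1]); print(n,c["fx"],c["fy"],c["cx"],c["cy"],c["cam_to_world"], [k for k in c])
print(env.get_obs())
E
```

```text
side 440.0470431030136 440.0470431030136 272.75836000495275 203.9239865027433 [[ 0.9970151   0.06319223 -0.04435809  0.53794548]
 [-0.07365657  0.60629141 -0.79182412 -0.76847727]
 [-0.0231432   0.79272787  0.60913621  0.67356618]
 [ 0.          0.          0.          1.        ]] ['image', 'fx', 'fy', 'cx', 'cy', 'cam_to_world']
top 379.8729046809888 379.8729046809888 278.54084952563744 209.5629406584893 [[-0.01060587  0.98689923 -0.16098888  0.41692848]
 [-0.99976044 -0.00738289  0.02060492  0.0423911 ]
 [ 0.01914641  0.16116884  0.98674111  0.99792769]
 [ 0.          0.          0.          1.        ]] ['image', 'fx', 'fy', 'cx', 'cy', 'cam_to_world']
{'time_s': 0.1, 'qpos': array([-71.61494629,  18.43469705,  -4.01468405,  83.16816014,
         1.29558095,  78.54012686,  -3.26091289]), 'joint_velocities': array([-0.09068504, -0.06574083,  0.04085705, -0.18291624,  0.02618623,
       -0.04077819, -0.01206942]), 'effort': array([-3.64313719e-04, -4.92569125e+01, -4.05968595e-01, -3.13402033e+01,
       -6.43422268e-02,  3.93728376e-02,  8.14434293e-05]), 'tool_pos': array([0.19620435, 0.619164  , 0.2215699 ]), 'tool_rot': array([-9.00977242e+01, -6.27234867e-03, -1.75770495e+01]), 'force': array([0.16884696, 0.32924018, 0.29879322]), 'wrist_torque': array([ 0.00593259,  0.00346686, -0.04209515]), 'grip_width': 0.08705633290850646}
```

View pics/side0.png

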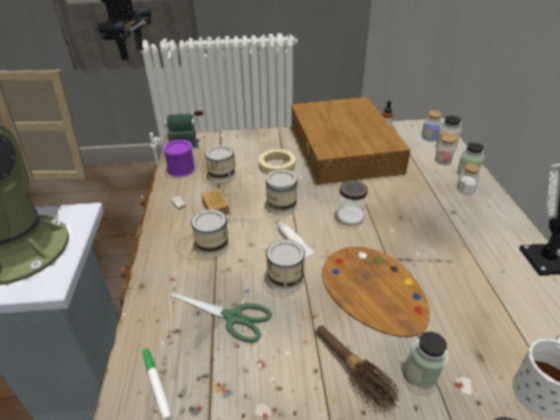

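View pics/top0.png

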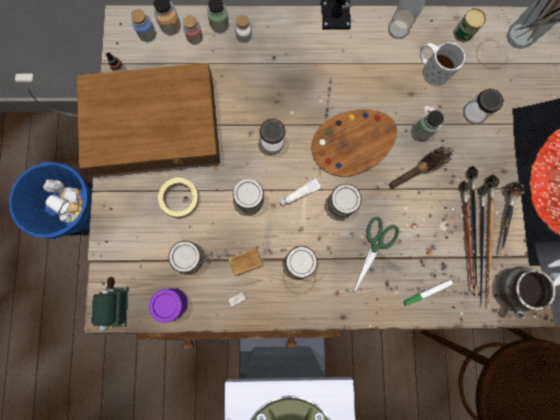

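Four candidate tins appear in the side view, at (220,163), (281,190), (210,231) and (285,263). The purple one at (179,158) is excluded. I'll enlarge each to look for the bare neck.

Run:
```python
import cv2,numpy as np
s=cv2.imread("pics/side0.png");t=cv2.imread("pics/top0.png")
f=lambda im,u,v,r=28:cv2.resize(im[v-r:v+r,u-r:u+r],(390,290) if 0 else (290,290),interpolation=cv2.INTER_CUBIC)
ps=[(220,163),(281,190),(210,231),(285,263)]
a=[f(s,*p) for p in ps]
cv2.imwrite("pics/crop1.png",np.vstack([np.hstack(a[:2]),np.hstack(a[2:])]))
```

```text
(no output)
```

View pics/crop1.png

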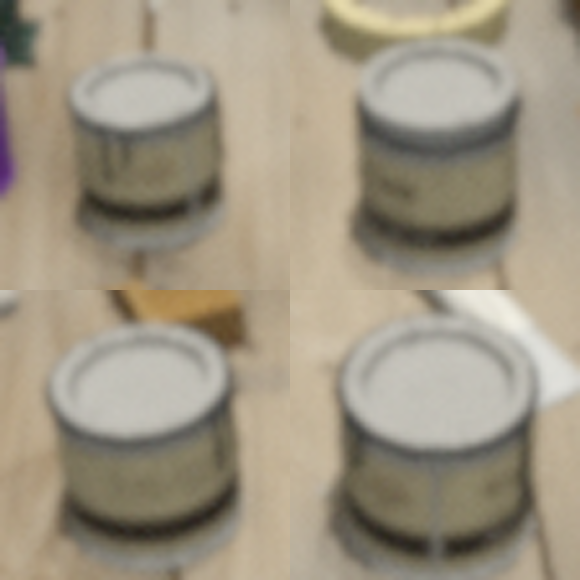

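The upper-right crop, the tin at side (281,190), shows a bare grey neck band under its lid. The other three show none, so this is the proud tin. I'll enlarge its top-view counterpart near (248,195) and locate all the tins.

```bash
cat > h.py <<'E'
import numpy as np
from cell import env
def ray(c,u,v):
    M=c["cam_to_world"]; d=M[:3,:3]@np.array([(u-c["cx"])/c["fx"],-(v-c["cy"])/c["fy"],-1]); return M[:3,3],d
def onz(c,u,v,z):
    o,d=ray(c,u,v); return o+d*(z-o[2])/d[2]
def proj(c,p):
    M=c["cam_to_world"]; q=M[:3,:3].T@(np.array(p)-M[:3,3]); return c["cx"]-c["fx"]*q[0]/q[2], c["cy"]+c["fy"]*q[1]/q[2]
E
python3 - <<'E'
import cv2,numpy as np
from h import *
t=cv2.imread("pics/top0.png")
cs=env.read_camera("side");ct=env.read_camera("top")
cv2.imwrite("pics/top_crop.png",cv2.resize(t[165:230,210:290],(800,650)[:1]+(600,) if 0 else (720,585),interpolation=cv2.INTER_CUBIC))
print(onz(cs,281.6,179,.087))
print(onz(ct,248.5,194,.087))
for p in[(186,257),(301,262),(345,200)]: print(p,onz(ct,*p,.074))
E
```

```text
[0.60854696 0.08813765 0.087     ]
[0.60461605 0.09635622 0.087     ]
(186, 257) [0.4537679  0.24687162 0.074     ]
(301, 262) [ 0.43905071 -0.02975008  0.074     ]
(345, 200) [ 0.59049744 -0.14223693  0.074     ]
```

View pics/top_crop.png

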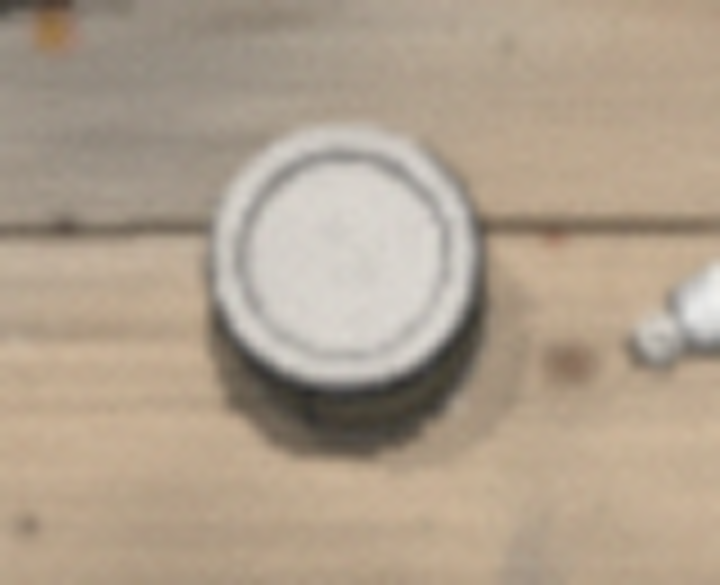

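In the top crop the lid centre is at (347,255), which is pixel (248.6,193.3), giving a world position of about (0.606, 0.096). I'll close the fingers and travel high at z ≈ 0.22.

```bash
python3 -m pendant '[0.25,-0.33,0,0,0,0,0, 0.51,-0.65,0,0,0,0,0, 0.51,-0.65,0,0,0,0,0, 0.51,-0.65,0,0,0,0,0, 0.51,-0.65,0,0,0,0,0, 0.51,-0.65,0,0,0,0,0, 0.51,-0.65,0,0,0,0,0, 0.51,-0.65,0,0,0,0,0, 0.51,-0.65,0,0,0,0,0, 0.51,-0.65,0,0,0,0,0]' 10
```

```text
time_s: 1.45
tool_pos: [0.391, 0.3702, 0.2227]
tool_rot: [-90.0, -0.0, -17.6]
force: [0.2, -0.2, 0.2]
grip_width: 0.0021
```

```bash
python3 -m pendant '[0.51,-0.65,0,0,0,0,0, 0.51,-0.65,0,0,0,0,0, 0.51,-0.65,0,0,0,0,0, 0.51,-0.65,0,0,0,0,0, 0.51,-0.65,0,0,0,0,0, 0.51,-0.65,0,0,0,0,0, 0.51,-0.65,0,0,0,0,0, 0.51,-0.65,0,0,0,0,0, 0.3,-0.4,0,0,0,0,0, 0,0,0,0,0,0,0]'
```

```text
time_s: 2.7
tool_pos: [0.5656, 0.1453, 0.2226]
tool_rot: [-90.0, -0.0, -17.8]
force: [-0.6, 0.7, -0.3]
grip_width: 0.0004
```

```bash
python3 -m pendant '[0.34,-0.41,0,0,0,0,0, 0.34,-0.41,0,0,0,0,0, 0.33,-0.41,0,0,0,0,0, 0,0,-0.5,0,0,0,0, 0,0,-0.5,0,0,0,0, 0,0,-0.5,0,0,0,0, 0,0,-0.5,0,0,0,0, 0,0,-0.4,0,0,0,0, 0,0,0,0,0,0,0, 0,0,0,0,0,0,0]'
python3 - <<'E'
import cv2,numpy as np
from h import *
print(env.get_obs()["tool_pos"],env.get_obs()["force"])
o=[]
for n in("side","top"):
    c=env.read_camera(n); p=env.get_obs()["tool_pos"]; u,v=proj(c,p); print(n,u,v,proj(c,[.606,.096,.087]))
    o.append(cv2.resize(c["image"][150:250,220:320][:,:,::-1],(400,400),interpolation=cv2.INTER_CUBIC))
cv2.imwrite("pics/above.png",np.hstack(o))
E
```

```text
time_s: 3.95
tool_pos: [0.606, 0.0993, 0.1271]
tool_rot: [-90.0, -0.1, -17.6]
force: [0.3, 0.4, 0.3]
grip_width: 0.0005
[0.60601837 0.09929949 0.1271328 ] [0.25690553 0.41190452 0.27493956]
side 279.9927805146705 161.9629131674892 (np.float64(280.23487919053775), np.float64(177.20595688238186))
top 246.20542561250937 189.81612701339895 (np.float64(248.64719594976629), np.float64(193.4438026583457))
```

View pics/above.png

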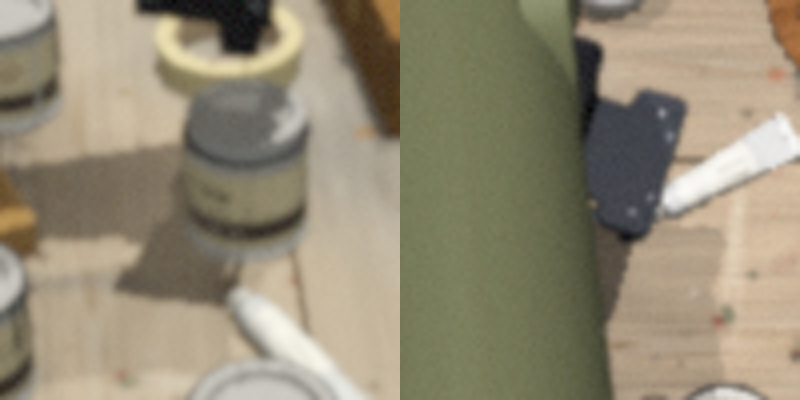

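The side crop puts the fingertip at about (280,163), just where it projects (280,162). The lid sits directly below, so the tip only needs to move about 4 mm in −y and 1 mm in +x. I'll correct that and descend to just above the lid.

```bash
python3 -m pendant '[0.03,-0.1,0,0,0,0,0, 0,0,-0.2,0,0,0,0, 0,0,-0.2,0,0,0,0, 0,0,-0.2,0,0,0,0, 0,0,-0.1,0,0,0,0, 0,0,-0.1,0,0,0,0, 0,0,0,0,0,0,0, 0,0,0,0,0,0,0]'
python3 - <<'E'
import cv2,numpy as np
from h import *
c=env.read_camera("side")
cv2.imwrite("pics/near.png",cv2.resize(c["image"][150:225,240:320][:,:,::-1],(640,600),interpolation=cv2.INTER_CUBIC))
E
```

```text
time_s: 5.05
tool_pos: [0.607, 0.0953, 0.0948]
tool_rot: [-90.0, -0.0, -17.6]
force: [0.4, -0.1, -0.9]
grip_width: 0.0004
```

View pics/near.png

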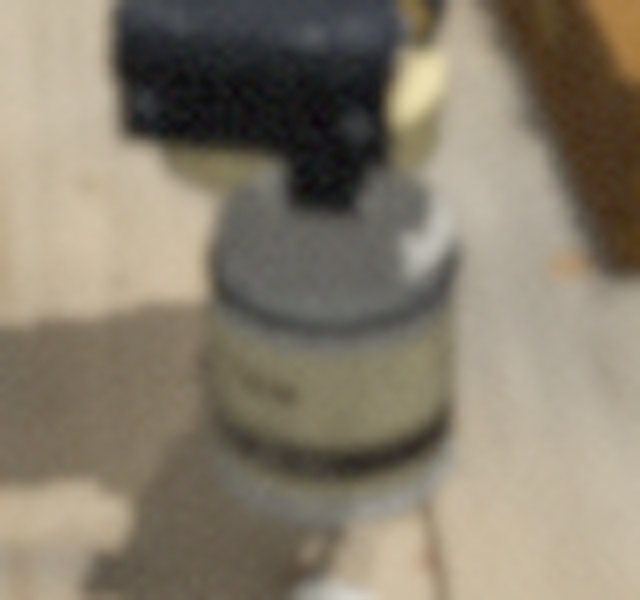

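The tip is over the middle of the lid: crop (325,205), with the lid spanning 212–458 across. I'll descend in small steps and watch the force.

```bash
python3 -m pendant '[0,0,-0.05,0,0,0,0, 0,0,-0.05,0,0,0,0, 0,0,-0.05,0,0,0,0, 0,0,-0.05,0,0,0,0, 0,0,-0.05,0,0,0,0, 0,0,-0.05,0,0,0,0, 0,0,-0.05,0,0,0,0]'; python3 -m pendant '[0,0,-0.05,0,0,0,0, 0,0,-0.05,0,0,0,0]'
```

```text
time_s: 5.98
tool_pos: [0.6067, 0.0952, 0.0805]
tool_rot: [-90.0, -0.0, -17.6]
force: [0.4, -0.2, 0.9]
grip_width: 0.0004
time_s: 6.22
tool_pos: [0.6067, 0.0953, 0.0765]
tool_rot: [-90.0, -0.0, -17.6]
force: [0.2, 0.1, 0.4]
grip_width: 0.0005
```

```bash
python3 -m pendant '[0,0,-0.04,0,0,0,0, 0,0,-0.04,0,0,0,0]'; python3 -m pendant '[0,0,-0.025,0,0,0,0, 0,0,-0.025,0,0,0,0]'
```

```text
time_s: 6.48
tool_pos: [0.6067, 0.0953, 0.0733]
tool_rot: [-90.0, -0.0, -17.6]
force: [-0.3, 0.4, 0.2]
grip_width: 0.0006
time_s: 6.72
tool_pos: [0.6067, 0.0952, 0.0713]
tool_rot: [-90.0, -0.0, -17.6]
force: [0.1, 0.3, 0.7]
grip_width: 0.0006
```

```bash
for i in 1; do python3 -m pendant '[0,0,-0.02,0,0,0,0]'; python3 -m pendant '[0,0,-0.02,0,0,0,0]'; python3 -m pendant '[0,0,0,0,0,0,0]';  done
```

```text
time_s: 6.85
tool_pos: [0.6068, 0.0953, 0.071]
tool_rot: [-90.0, 0.0, -17.6]
force: [-2.8, -1.2, 6.4]
grip_width: 0.0007
time_s: 6.98
tool_pos: [0.6068, 0.0953, 0.071]
tool_rot: [-90.0, 0.0, -17.6]
force: [-2.9, -0.8, 10.7]
grip_width: 0.0004
time_s: 7.1
tool_pos: [0.6068, 0.0953, 0.071]
tool_rot: [-90.0, 0.0, -17.6]
force: [-3.2, -1.1, 8.6]
grip_width: 0.0006
```

The lid hit its hard stop at z = 0.071 with about 9–10 N, which matches the home height. I'll withdraw straight up.

```bash
python3 -m pendant '[0,0,0.05,0,0,0,0, 0,0,0.1,0,0,0,0, 0,0,0.3,0,0,0,0, 0,0,0.6,0,0,0,0, 0,0,0.6,0,0,0,0, 0,0,0.6,0,0,0,0, 0,0,0.6,0,0,0,0, 0,0,0.6,0,0,0,0, 0,0,0.4,0,0,0,0, 0,0,0,0,0,0,0]'
python3 -m pendant '[-0.5,0.65,0,0,0,0,0, -0.5,0.65,0,0,0,0,0, -0.5,0.65,0,0,0,0,0, -0.5,0.65,0,0,0,0,0, -0.5,0.65,0,0,0,0,0, -0.5,0.65,0,0,0,0,0, -0.5,0.65,0,0,0,0,0, -0.5,0.65,0,0,0,0,0, 0,0,0,0,0,0,0, 0,0,0,0,0,0,0]'
python3 - <<'E'
import cv2,numpy as np
from h import *
o=[]
for n in("side","top"):
    c=env.read_camera(n); cv2.imwrite(f"pics/{n}1.png",c["image"][:,:,::-1])
    a=cv2.imread(f"pics/{n}0.png"); b=c["image"][:,:,::-1]
    u,v=(281,190) if n=="side" else (249,196)
    o.append(np.hstack([cv2.resize(i[v-35:v+35,u-45:u+45],(390,300),interpolation=cv2.INTER_CUBIC) for i in(a,b)]))
cv2.imwrite("pics/ba.png",np.vstack(o))
E
```

```text
time_s: 8.35
tool_pos: [0.6075, 0.0953, 0.2253]
tool_rot: [-89.9, -0.1, -17.6]
force: [0.4, 0.8, -0.7]
grip_width: 0.0007
time_s: 9.6
tool_pos: [0.447, 0.3022, 0.223]
tool_rot: [-90.1, -0.0, -17.6]
force: [1.0, -0.1, -0.9]
grip_width: 0.0004
```

View pics/ba.png

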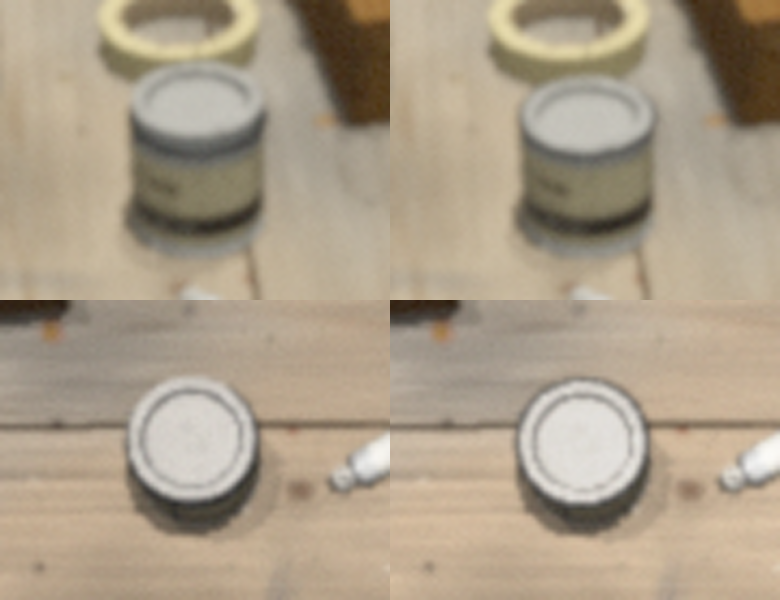

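View pics/side1.png

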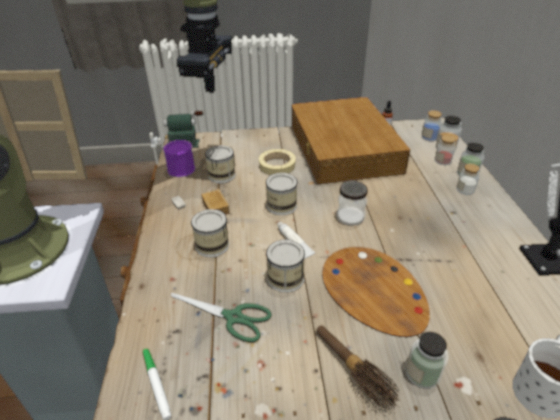

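The neck band is gone, and the tin's base and everything around it sit at the same pixels as before. The arm is clear, so I'm handing in.

```bash
python3 -c "
from cell import env
print(env.sign_off())"
```

```text
the job is handed in; nothing more can be done
None
```

The proud lid is pressed fully home, and the job is handed in at about 9.7 s of the 32 s allowed. The proud tin was the one at side-view pixel (281,190), at about (0.607, 0.095) m; it was the only one showing a bare metal neck.

- **Press:** I pressed with closed fingertips in the middle of the lid, in small steps. It came to a hard stop at z = 0.071 m, the stated home height. The highest force reading was about 11 N, against the 40 N limit.
- **Final pictures:** The neck is no longer visible, the tin's base has not visibly moved, and nothing else in the side view appears to have moved. The arm ended clear of the table at z ≈ 0.22 m.
- **Disagreement:** My first position estimates from the two cameras differed by about 8 mm in y. I went mainly by the top camera, and the tip was over the lid centre in the side view before I pressed.

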